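# Slide a lens tray home past a sprung flap

## Robot

A 6-joint arm with a two-finger parallel gripper is mounted at the origin on the work surface. World frame = base frame: x ahead of the robot, y to its left, z up, the work surface at z = 0. Lengths are in mm, angles in rad, forces in N, time in s.
With the tool pointing down it reaches from about 350 to 975 mm from the base axis. Payload 7.1 kg.
Tool frame: the origin (TCP) lies at the very end of the fingers, on their centre line; the grasp point (between the pads) lies 19 mm behind it; z points along the fingers, y is the line along which they close (so a half turn about z gives the same grasp; the last joint's range is limited). The gripper opens to 88 mm and grips with 3 to 60 N. Pads are 20 mm wide; open, the fingers measure 115 mm over their backs; the gripper's body (75 mm by 178 mm) begins 61 mm behind the grasp point.
Start: joints at [-1.262, 0.423, 1.63, -0, 1.089, -0.019], TCP at [201.243, -591.698, 222.675] pointing down, gripper open.
Joint ranges: [-3, 3], [-0.9, 2.11], [0.09, 2.58], [-1.31, 4.45], [0.11, 2.69], [-2.54, 2.54]. Speed limits (rad/s): [2.39, 2.39, 3.01, 3.14, 3.14, 3.14].

## Interface

Orientations are given as a rotation vector (axis times angle).
In Python, from workcell import sensors, imaging, close_job gives the robot as it stands. The module is installed in compiled form; this text tells all that it offers.
- The arm moves only by the tool servo_tool, never from a script. Its argument "steps" is a list of rows, each a list of 3 entries, a list of its own where there are three numbers: the shift along the world's x, y, z in m, then the turn, a rotation vector about the world's x, y, z in degrees, then the opening, from -1 (shut) to 1 (fully open). A call has exactly 8 rows; each row shifts and turns the commanded pose from where the row before left it; what a row does not reach is not made up. A row lasts 1/12 s, in which the tool goes at most 41.7 mm and 7.16 degrees, less where a joint would pass 70% of its speed; a pose out of reach is approached as far as the arm can. A call is refused whole if a number of a shift passes 0.0417 or a number of a turn 7.16, either way. A call with a gripper value outside its range is refused whole. The fingers move at their own pace and stop on an object; the grip force is fixed at half the most. Time passes only in rows, so rows that do not move let the fingers close, or fill a call up. It gives the time, the measured TCP pose, the force, the opening and the grip force at its end, in the units of the state.
- sensors.get_obs(): the state, without advancing time (a new reading comes with each control period).
- imaging.get_image(name): name is "scene" or "top"; returns a dict with "color" (384x512x3 uint8, blue, green, red), "range_z" (384x512 float32, mm along the optical axis (not along the pixel's ray), 0 where there is no reading), "vertical_fov" (degrees; the focal length in pixels is half the picture's height over the tangent of half this angle, whatever the lens; pixels are square), "cx", "cy" (the principal point, pixels), "rvec" (rotation vector, rad) and "tvec" (3), from world to camera coordinates, as OpenCV has them. Camera axes: x right, y down, z forward; pixel columns grow to the right and rows downward; lengths in mm; the calibration is good to about 2 mm. A picture is of the moment at which its call begins.
- close_job(): hands the job in; it is judged then, once.
The state is a dict: "t": time; "qpos": joint angles; "qvel": joint speeds; "joint_torque": joint torques, N m; "ee_pos": TCP position; "orientation": TCP orientation; "ft_force": force on the tool from outside, world axes, zero at the start; "moment": the same for the moment, N m; "width": finger opening in mm; "grasp_force": force on a finger pad.
Only numpy, scipy, OpenCV 4.12 (cv2) and the standard library are available. Lean on these libraries where they do the work, as an engineer would, in place of code of your own. Each camera call takes 0.05 s, during which the arm holds its last target. There are 200 camera calls.

## Task

Put the lens tray away: with one fingertip pull the sprung brass flap down by its tab until it lies flat and keep it flat, while another fingertip pushes the tray along its runway, over the flap and fully home against the back of the mahogany box; only then let go, so that the flap springs shut behind the tray. Push the tray, do not pick it up, keep both lenses in their pockets, and leave the pewter tray with its spare lens, the trial frame and the screwdriver where they are.

Things in the scene. Friction and masses are not known exactly. Their poses are not given: they have to be found in the camera images.
- lens_box: Fixed mahogany box with a loading runway. Origin: on the table, below the runway's centre line, in the plane of the shut flap's inner face; x points along the runway into the box, y to the left, z up. The box spans x = 0 to 64, y = -56 to 115 mm, roof top at z = 66; over the tray bay the roof is cut back to x = 20, so that a finger can follow the tray's tail past the flap plane.
- runway (a point): Point on the runway's top at x = -22, y = 0, z = 40 mm in the lens_box frame. The level runway reaches from x = -125 to here, between guide rails 88 mm apart (y = -44 and 44), up to 8 thick, tops at z = 50; the right rail runs on to the box, the left one ends at x = -24. The lowered flap, with an 8 mm fence in line with the left rail, bridges the gap from here to the box (x = 0).
- tray_bay (a point): Foot of the back wall of the tray bay, middle: x = 52, y = 0, z = 38 mm in the lens_box frame. The bay is in line with the runway, y = -44 to 45.5; floor 2 mm below the runway. Left of it (y = 53 to 104, x = 0 to 50) is an open-topped finger well behind the flap's tab, floor at z = 38, walls up to z = 60.
- brass_flap (a joint): Angle of the sprung brass flap, rad: 0 shut (upright), about 1.58 laid flat outwards, bridging runway and box. Hinge axis at its lower edge: lens_box x = 0, z = 38.5 mm, along y. 20 mm tall, y = -43 to 110 mm, the tab extra. It only swings outwards: shut, it stops the tray; a tray nose beyond x = -22 mm stops its swing. Released, it springs shut at once (0.06 N m shut, 0.11 flat).
- tab_edge (a point): Middle of the free edge of the finger tab, which rises 20 mm above the flap's left part, y = 56 to 108 mm, left of the runway; flap shut, it lies at x = 0, y = 82, z = 78.5 mm in the lens_box frame; flat, at x = -40, z = 38. The tab can be hooked from behind with a fingertip over the well, drawn towards the runway's outer end and pressed down flat; 2 to 5 N.
- horn_pad (a point): Middle of the dark horn facing, 6 mm thick, 20 by 52 mm, on the tab's inner (box) side. Flap shut, it is at x = 6, y = 82, z = 68 mm in the lens_box frame. With the flap flat it faces up, to be held down by a fingertip: x = -30, y = 82, z = 44 mm, 4 mm above the runway, covering x = -39 to -20.
- lens_tray: Loose pale wooden lens tray, 48 long (x) by 86 wide (y), plate top 11 high, with a 5 mm thick tail board along its rear (-x) edge, 15 high, to push on, best near its middle or a little left; about 110 g, waxed. Origin: centre of its underside; x forward, into the box. It starts on the runway, nose 27 to 42 mm short of the shut flap. Fully home, its nose touches the back wall: origin at x = 28, tail at x = 4 mm in the lens_box frame.
- pocket_left (a point): Centre of the floor of the tray's left round pocket (37.5 mm across, 5 mm deep).
- pocket_right (a point): Centre of the floor of the tray's right round pocket, alike.
- lens_left: Copper-ringed glass lens, 36 mm across, 5 mm thick, loose in the left pocket, its top level with the plate. Origin: centre of its underside.
- lens_right: The like lens in the right pocket.
- pewter_tray: Bystander: round pewter tray, 136 mm across, 12 mm high, right of the runway. Origin: centre of its underside.
- spare_lens: Bystander: copper-ringed lens, 36 mm across and 5 mm thick, lying loose in the pewter tray. Origin: centre of its underside.
- trial_frame: Bystander: horn-rimmed trial frame with folded sides, 130 by 60 mm, 9 mm high, on the table left of the runway. Origin: centre of its underside.
- screwdriver: Bystander: small screwdriver, 110 mm long, lying on the table right of the box. Origin: under its middle.
Mind the look-alikes: they are no part of the job. Leave any green look-alike of the lens_right alone. There is more than one size of the lens_tray; the one meant has the size given above.

How it is judged:
By the outcome, as a careful person would: the job done as asked, in the order asked, and still so for the second after the job is handed in, with the robot touching nothing.
It also fails if it takes over 48 s, if anything falls off the work surface, if the arm or the gripper's body presses on something with over 40 N, if the wrist force passes 120 N, or if a joint passes its speed limit or range.

## Working session

There is one attempt and no reset: what is moved stays moved. The work goes in short steps, Python scripts to look and compute and a tool call to move; the robot and the scene stay as the last step left them, time stands still between calls to the robot, and variables do not carry over. Pictures are saved under pics/ and viewed, at most 10 in all, crops included, and the job is handed in when it is done.

Besides the shell and the picture viewer there is one more tool, called after "Request:" as name(argument=value, ...), one argument or row to a line, values as JSON. servo_tool: Moves the arm, as the interface text tells. Its arguments: {"type":"object","properties":{"steps":{"type":"array"}},"required":["steps"]}

```bash
mkdir -p pics; cat > h.py <<'E'
import numpy as np,cv2
from workcell import sensors,imaging
def get(n):
    d=imaging.get_image(n);R,_=cv2.Rodrigues(np.array(d["rvec"],float));t=np.array(d["tvec"],float).ravel()
    H,W=d["color"].shape[:2];f=H/2/np.tan(np.radians(d["vertical_fov"])/2)
    v,u=np.mgrid[:H,:W];z=d["range_z"]
    P=np.stack([(u-d["cx"])/f*z,(v-d["cy"])/f*z,z],-1)
    d["P"]=(P-t)@R; d["R"]=R;d["t"]=t;d["f"]=f
    return d
E
python3 - <<'E'
from h import *
for n in("scene","top"):
    d=get(n);cv2.imwrite(f"pics/{n}0.png",cv2.resize(d["color"],None,fx=1.5,fy=1.5));np.savez(f"{n}0.npz",c=d["color"],P=d["P"],z=d["range_z"])
    print(n,-d["R"].T@d["t"],d["f"])
print(sensors.get_obs())
E
```

```text
scene [1037.14581063 -443.22602577  479.27834374] 432.9398480855635
top [427.60279451  -3.03355975 804.51587769] 407.29357380842544
{'t': 0.1, 'qpos': array([-1.26196963e+00,  4.23762750e-01,  1.63058497e+00, -3.02474949e-05,
        1.08860245e+00, -1.90217884e-02]), 'qvel': array([-0.00047791, -0.00118895, -0.00173635, -0.00114026, -0.00046092,
        0.00012783]), 'joint_torque': array([-5.86587357e-04, -5.45611024e+01, -2.74324358e+01,  6.45150407e-02,
        1.87669991e-02, -2.02321070e-05]), 'ee_pos': array([ 201.10890844, -591.24265418,  221.99171437]), 'orientation': array([-3.09815289e+00, -5.12483099e-01,  3.49396386e-04]), 'ft_force': array([ 0.20656543, -0.41003155, -0.61901852]), 'moment': array([ 0.00695842,  0.00889682, -0.03769012]), 'grasp_force': 0.0, 'width': 87.91439672268523}
```

View pics/top0.png

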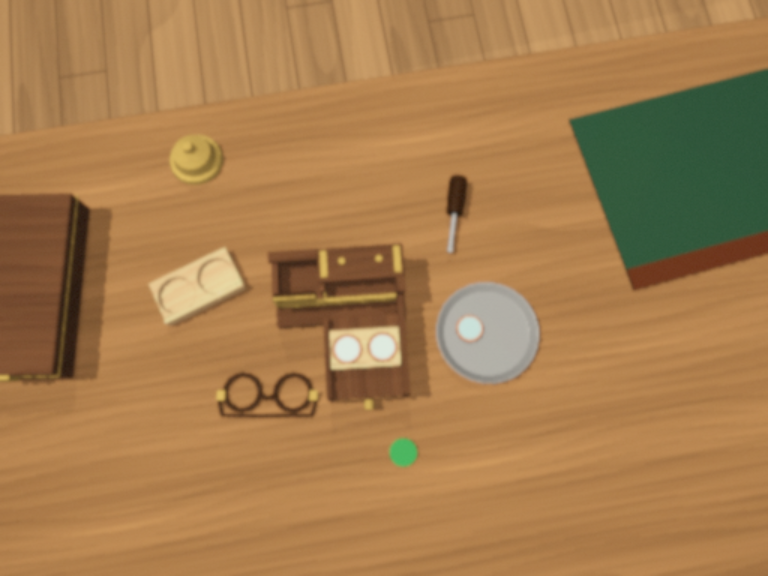

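View pics/scene0.png

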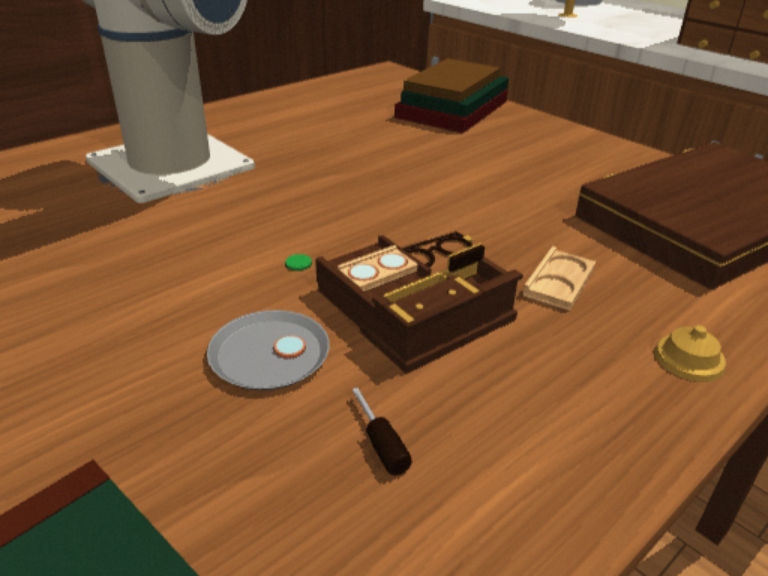

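The top view (768 px wide) shows the runway and box at (365,300), facing +x (up in the picture). Candidates for the lens tray:
- the pale tray with two lenses on the runway at (365,347), which is the one I choose
- an empty, larger pale tray at (197,286), a look-alike

The green disc at (403,452) is a look-alike lens, and the spare lens lies in the pewter tray at (470,328).

```bash
python3 - <<'E'
from h import *
d=np.load("top0.npz");c=d["c"];P=d["P"]
cv2.imwrite("pics/crop1.png",cv2.resize(c[150:285,140:290],None,fx=4.4,fy=4.4,interpolation=cv2.INTER_CUBIC))
reg=np.zeros(c.shape[:2],bool);reg[155:275,172:282]=1
hsv=cv2.cvtColor(c,cv2.COLOR_BGR2HSV)
def rect(m,name,k=True):
    q=P[m][:,:2].astype(np.float32);r=cv2.minAreaRect(q);print(name,m.sum(),np.round(r[0],1),np.round(r[1],1),round(r[2],2),"zmed",np.median(P[m][:,2]).round(1), "box",cv2.boxPoints(r).round(1).tolist())
z=P[...,2]
print("hist",np.histogram(z[reg],bins=np.arange(-4,90,4)))
rect(reg&(z>62)&(z<70),"roof")
rect(reg&(z>70),"tab")
rect(reg&(z>36)&(z<90),"all>36")
H,S,V=cv2.split(hsv)
pale=((H>10)&(H<30)&(S<130)&(V>170)).astype(np.uint8)
n,l,s,ce=cv2.connectedComponentsWithStats(pale)
for i in range(1,n):
    if s[i,4]>60: rect(l==i,f"pale{ce[i].round()}")
sub=z[155:275,172:282]
print(np.round(sub[::5,::5]).astype(int))
E
```

```text
hist (array([3297, 2106,  256,  218,  715,   54,   30,   25,   12,  190, 1759,
        550,  227, 1309,  305,  227,  239, 1385,   73,   25,  115,    4,
          0]), array([-4,  0,  4,  8, 12, 16, 20, 24, 28, 32, 36, 40, 44, 48, 52, 56, 60,
       64, 68, 72, 76, 80, 84, 88]))
roof 1618 [642.3  25. ] [169.9  67.8] 84.4 zmed 65.6 box [[600.2000122070312, -56.20000076293945], [667.7000122070312, -62.79999923706055], [684.2999877929688, 106.30000305175781], [616.7999877929688, 112.9000015258789]]
tab 213 [536.3  52.6] [225.1  94.7] 4.29 zmed 78.2 box [[420.5, 91.4000015258789], [427.6000061035156, -3.0], [652.0999755859375, 13.800000190734863], [645.0, 108.19999694824219]]
all>36 6218 [581.   30.9] [169.9 191. ] 84.51 zmed 50.0 box [[477.79998779296875, -44.599998474121094], [668.0, -62.79999923706055], [684.2000122070312, 106.30000305175781], [494.1000061035156, 124.5999984741211]]
pale[ 3. 50.] 487 [1089.1  556.3] [1714.2  251.7] 31.86 zmed -749.6 box [[294.70001220703125, 210.8000030517578], [427.6000061035156, -3.0], [1883.4000244140625, 901.9000244140625], [1750.5999755859375, 111
[... 5735 characters left out ...]
5  53  52  52  50  49  49  51
   51  49  -2   0]
 [  0   2   3   1   0   2  -1  -1   1  50  50  48  49  50  50  49  48  52
   50  44  -2  -1]
 [  0  -1  -1  -2   0  -1   1   1  -1  50  55  55  55  52  48  42  40  38
   40  39  50   0]
 [  0  -1   2  -3   6   7   0  -1  -1  49  38  38  38  42  39  40  43  40
   41  40  50   0]
 [  6  -2  -1   5   0   0   0  -2   0  49  38  40  39  38  38  43  42  42
   40  41  49   0]
 [  8   0   7   1  -2   0   0   7   1  -1  40  40  38  38  40  39  40  41
   38  42  48  -1]
 [  7   9   7   0   3   1  -3   7   1   0  40  40  40  39  36  34  35  33
   26  15  -1   1]
 [ -1   0   0   2  -2  -1   9  -3   1  -2   1  -2   1   0   1  23   2   0
   -1  -1  -1   0]]
```

View pics/crop1.png

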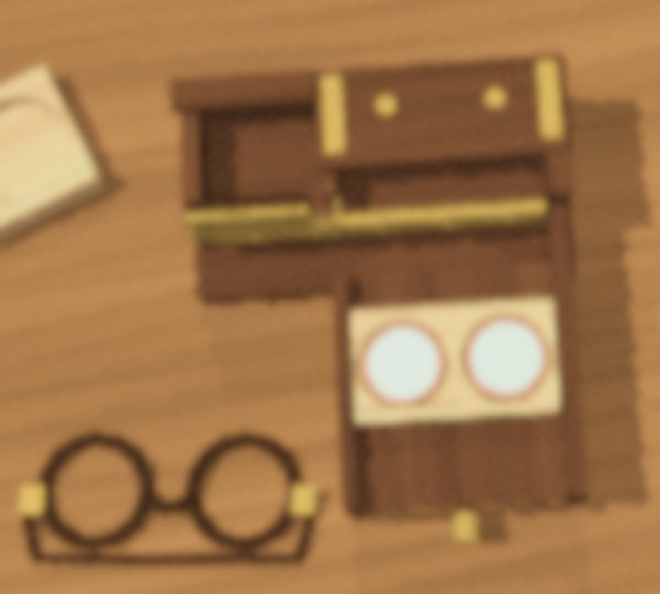

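The crop shows the chosen tray (pale, two copper-ringed lenses) on the runway, with the shut flap in front of it and the tab at upper left (crop 250,215). Next I measure the tray in the box frame.

```bash
cat >> h.py <<'E'
a=np.radians(-5.47);ex=np.array([np.cos(a),np.sin(a)]);ey=np.array([-ex[1],ex[0]]);O=np.array([609.5,-1.5])
def loc(p): p=np.asarray(p)[...,:2]-O; return np.stack([p@ex,p@ey],-1)
def wor(x,y): return O+x*ex+y*ey
E
python3 - <<'E'
from h import *
for n in("top","scene"):
    d=np.load(n+"0.npz");c=d["c"];P=d["P"];H,S,V=cv2.split(cv2.cvtColor(c,cv2.COLOR_BGR2HSV));z=P[...,2];L=loc(P)
    near=(L[...,0]>-130)&(L[...,0]<68)&(L[...,1]>-60)&(L[...,1]<118)
    def st(m,s): 
        q=L[m];print(n,s,m.sum(),"x",np.percentile(q[:,0],[1,50,99]).round(1),"y",np.percentile(q[:,1],[1,50,99]).round(1),"z",np.percentile(z[m],[2,50,98]).round(1))
    pale=near&(V>150)&(z>44)&(z<60)&(L[...,0]<-25)&(abs(L[...,1])<46); st(pale,"tray")
    st(near&(z>71)&(z<85),"tabtop"); st(near&(z>63)&(z<69)&(L[...,1]<45)&(L[...,0]>15),"roof");st(near&(z>47)&(L[...,0]<-20),"rails")
    yel=near&(H>18)&(H<32)&(S>120)&(V>100)&(abs(L[...,0])<15)&(z>52);st(yel&(L[...,1]<45),"flap")
    q=L[pale].astype(np.float32);print(cv2.minAreaRect(q))
for y in(-35,0,25): print(wor(-100,y))
E
```

```text
top tray 1214 x [-89.4 -65.9 -41.7] y [-43.1   1.   44.7] z [45.4 50.7 55.2]
top tabtop 149 x [-3.2  0.6  5.6] y [ 57.2  82.  107.6] z [71.7 77.5 80.2]
top roof 1166 x [18.7 40.3 62.4] y [-54.4  -5.8  43.8] z [63.4 65.7 68.2]
top rails 1570 x [-122.6  -66.8  -25.3] y [-51.1  -1.6  50.8] z [47.6 50.5 55. ]
top flap 103 x [-4.6 -2.7 -0.2] y [-41.5   0.   43.3] z [55.6 58.5 60.6]
((-65.32608795166016, 0.7690582275390625), (89.2389907836914, 48.592533111572266), 89.25035095214844)
scene tray 742 x [-89.7 -66.7 -41.8] y [-42.2  -1.4  43.3] z [47.3 50.3 54.5]
scene tabtop 143 x [-3.8  3.3  6.2] y [ 55.6  80.  107.2] z [71.1 76.3 78.4]
scene roof 1008 x [17.9 42.6 63. ] y [-55.9  -8.9  43.8] z [63.4 65.1 66.8]
scene rails 1088 x [-121.2  -66.2  -24.2] y [-52.4  -6.8  50.2] z [47.4 49.9 54.3]
scene flap 130 x [-4.7 -1.8  0.2] y [-35.    4.4  44.1] z [52.4 56.7 58.9]
((-67.65174102783203, 1.2523727416992188), (55.68047332763672, 90.37113189697266), 3.1676201820373535)
[506.61901605 -26.80816351]
[509.95537534   8.03245512]
[512.33848912  32.91861128]
```

The two views agree: the box origin is at (609.5, -1.5) with yaw -5.5°, and the tray tail is at x≈-90, y≈0. The plan uses the gripper open, with finger H on the tab and finger P behind the tail, turning about H to push. I approach high first.

Request:
servo_tool(
  steps=[
    [[0.0165,0.0267,0],[0,0,3.91],1],
    [[0.0165,0.0267,0],[0,0,3.91],1],
    [[0.0165,0.0267,0],[0,0,3.91],1],
    [[0.0165,0.0267,0],[0,0,3.91],1],
    [[0.0165,0.0267,0],[0,0,3.91],1],
    [[0.0165,0.0267,0],[0,0,3.91],1],
    [[0.0165,0.0267,0],[0,0,3.91],1],
    [[0.0165,0.0267,0],[0,0,3.91],1],
  ],
)

```text
t: 0.77
ee_pos: [333.6, -376.6, 222.5]
orientation: [-2.844, -1.333, 0.0]
ft_force: [0.8, -0.6, -0.2]
width: 87.8
grasp_force: 0.0
```

Request:
servo_tool(
  steps=[
    [[0.0165,0.0267,0],[0,0,3.91],1],
    [[0.0165,0.0267,0],[0,0,3.91],1],
    [[0.0165,0.0267,0],[0,0,3.91],1],
    [[0.0165,0.0267,0],[0,0,3.91],1],
    [[0.0165,0.0267,0],[0,0,3.91],1],
    [[0.0165,0.0267,0],[0,0,3.91],1],
    [[0.0165,0.0267,0],[0,0,3.91],1],
    [[0.0165,0.0267,0],[0,0,3.91],1],
  ],
)

```text
t: 1.43
ee_pos: [465.6, -163.0, 222.5]
orientation: [-2.379, -2.051, 0.0]
ft_force: [0.2, 0.7, 0.8]
width: 88.0
grasp_force: 0.0
```

Request:
servo_tool(
  steps=[
    [[0.0165,0.0267,-0.01],[0,0,3.91],1],
    [[0.0165,0.0267,-0.01],[0,0,3.91],1],
    [[0.0165,0.0267,-0.01],[0,0,3.91],1],
    [[0.0165,0.0267,-0.01],[0,0,3.91],1],
    [[0.0165,0.0267,-0.01],[0,0,3.91],1],
    [[0.0165,0.0267,-0.01],[0,0,3.91],1],
    [[0.0165,0.0267,-0.01],[0,0,3.91],1],
    [[0.0165,0.0267,-0.01],[0,0,3.91],1],
  ],
)

```text
t: 2.1
ee_pos: [597.6, 50.6, 141.8]
orientation: [-1.738, -2.617, 0.001]
ft_force: [-0.2, -0.7, -0.1]
width: 88.1
grasp_force: 0.0
```

Request:
servo_tool(
  steps=[
    [[0,0,-0.007],[0,0,0],1],
    [[0,0,-0.007],[0,0,0],1],
    [[0,0,-0.007],[0,0,0],1],
    [[0,0,-0.007],[0,0,0],1],
    [[0,0,-0.007],[0,0,0],1],
    [[0,0,-0.007],[0,0,0],1],
    [[0,0,0],[0,0,0],1],
    [[0,0,0],[0,0,0],1],
  ],
)

```text
t: 2.77
ee_pos: [596.9, 48.6, 100.4]
orientation: [-1.743, -2.613, 0.001]
ft_force: [-1.0, -1.0, 0.2]
width: 87.9
grasp_force: 0.0
```

```bash
cat >> h.py <<'E'
from scipy.spatial.transform import Rotation as Ro
def fingers():
    o=sensors.get_obs();y=Ro.from_rotvec(o["orientation"]).as_matrix()[:,1];t=o["ee_pos"]
    h=(o["width"]+13.5)/2
    print("t",round(o["t"],2),"H",loc(t+h*y).round(1),"P",loc(t-h*y).round(1),"z",t[2].round(1),"yc",y.round(3),"F",(o["ft_force"]).round(1))
E
python3 - <<'E'
from h import *
fingers();d=get("scene");cv2.imwrite("pics/s1.png",cv2.resize(d["color"][60:270,180:380],None,fx=2.8,fy=2.8,interpolation=cv2.INTER_CUBIC))
E
```

```text
t 2.77 H [27.4 72.5] P [-62.1  24.8] z 100.4 yc [ 0.923  0.384 -0.001] F [-1.  -1.   0.2]
```

View pics/s1.png

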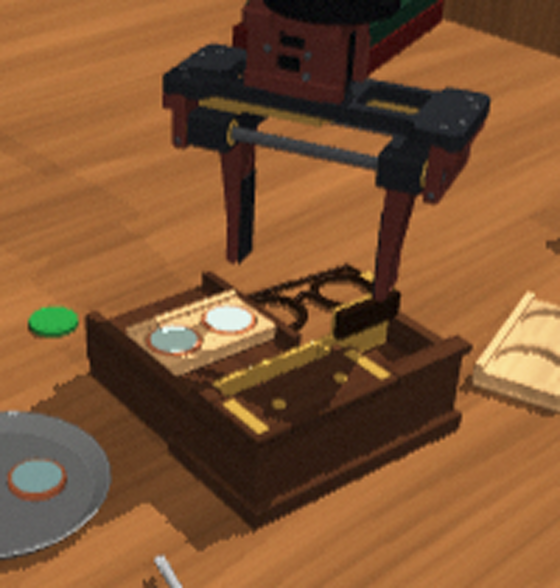

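The gripper hangs clear, with finger H (crop 388,300) behind and above the tab and finger P (crop 238,260) above the tray. The fingers taper, so I measure the tips.

```bash
python3 - <<'E'
from h import *
o=sensors.get_obs();M=Ro.from_rotvec(o["orientation"]).as_matrix()
d=get("scene");Q=(d["P"]-o["ee_pos"])@M
for lo,hi in((-5,0),(-12,-7),(-20,-14),(-35,-28)):
    m=(Q[...,2]>lo)&(Q[...,2]<hi)&(abs(Q[...,0])<30)&(abs(Q[...,1])<70)&(d["range_z"]>0)
    for s in(1,-1):
        k=m&(Q[...,1]*s>0);q=Q[k];print(lo,s,k.sum(),q.min(0).round(1)[:2],q.max(0).round(1)[:2]) if k.sum() else 0
E
```

```text
-5 1 20 [-12.8  43.4] [ 8.7 52.3]
-5 -1 19 [-13.7 -53.1] [  6.1 -44.2]
-12 1 21 [-13.4  45.4] [10.4 52.1]
-12 -1 25 [-12.4 -53. ] [  9.6 -44.3]
-20 1 26 [-13.7  43.2] [ 8.9 52.5]
-20 -1 30 [-12.8 -54. ] [  8.6 -44. ]
-35 1 30 [-13.1  43.3] [10.1 53.6]
-35 -1 36 [-12.3 -54.5] [  8.7 -44. ]
```

Request:
servo_tool(
  steps=[
    [[0,0,-0.007],[0,0,0],1],
    [[0,0,-0.007],[0,0,0],1],
    [[0,0,-0.007],[0,0,0],1],
    [[0,0,-0.007],[0,0,0],1],
    [[-0.003,0.0003,0],[0,0,0],1],
    [[-0.003,0.0003,0],[0,0,0],1],
    [[-0.002,0.0002,0],[0,0,0],1],
    [[-0.002,0.0002,0],[0,0,0],1],
  ],
)

```text
t: 3.53
ee_pos: [587.0, 50.2, 72.9]
orientation: [1.742, 2.614, 0.0]
ft_force: [0.5, 0.3, 0.4]
width: 87.5
grasp_force: 0.0
```

Request:
servo_tool(
  steps=[
    [[-0.003,0.0003,0],[0,0,0],1],
    [[-0.003,0.0003,0],[0,0,0],1],
    [[-0.003,0.0003,0],[0,0,0],1],
    [[-0.003,0.0003,0],[0,0,0],1],
    [[-0.003,0.0003,-0.001],[0,0,0],1],
    [[-0.003,0.0003,-0.001],[0,0,0],1],
    [[-0.003,0.0003,-0.001],[0,0,0],1],
    [[-0.0025,0.0002,-0.001],[0,0,0],1],
  ],
)

```text
t: 4.2
ee_pos: [563.4, 52.5, 68.6]
orientation: [-1.743, -2.614, -0.0]
ft_force: [1.2, -0.4, 1.7]
width: 88.0
grasp_force: 1.2
```

```bash
sed -i 's/h=(o\["width"\]+13.5)\/2/h=(o["width"]+8)\/2/' h.py; python3 - <<'E'
from h import *
fingers();d=get("scene");cv2.imwrite("pics/s2.png",cv2.resize(d["color"][60:270,180:380],None,fx=2.8,fy=2.8,interpolation=cv2.INTER_CUBIC))
E
```

```text
t 4.2 H [-8.7 71.9] P [-93.3  26.8] z 68.6 yc [0.923 0.385 0.   ] F [ 1.2 -0.4  1.7]
```

View pics/s2.png

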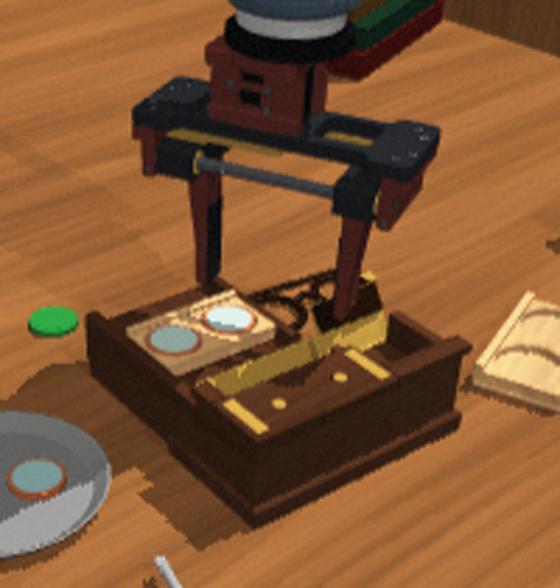

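The flap is following finger H (crop 345,315), open about 40°. Finger P (crop 208,280) is just past the tail and higher than it. I continue the arc down.

Request:
servo_tool(
  steps=[
    [[-0.0032,0.0003,-0.0026],[0,0,0],1],
    [[-0.0032,0.0003,-0.0026],[0,0,0],1],
    [[-0.0032,0.0003,-0.0026],[0,0,0],1],
    [[-0.0017,0.0002,-0.0026],[0,0,0],1],
    [[-0.0017,0.0002,-0.0026],[0,0,0],1],
    [[-0.0017,0.0002,-0.0026],[0,0,0],1],
    [[-0.0009,0.0001,-0.0026],[0,0,0],1],
    [[-0.0009,0.0001,-0.0026],[0,0,0],1],
  ],
)

```text
t: 4.92
ee_pos: [546.8, 54.1, 47.5]
orientation: [-1.742, -2.614, 0.001]
ft_force: [0.2, -0.1, 3.6]
width: 87.9
grasp_force: 1.5
```

Request:
servo_tool(
  steps=[
    [[-0.0009,0.0001,-0.002],[0,0,0],1],
    [[0,0,-0.0015],[0,0,0],1],
    [[0,0,-0.001],[0,0,0],1],
    [[0,0,0],[0,0,0],1],
    [[0,0,0],[0,0,0],1],
    [[0,0,0],[0,0,0],1],
    [[0,0,0],[0,0,0],1],
    [[0,0,0],[0,0,0],1],
  ],
)

```text
t: 5.58
ee_pos: [546.2, 54.2, 44.3]
orientation: [-1.743, -2.614, -0.0]
ft_force: [-3.4, -0.5, 13.7]
width: 87.9
grasp_force: 7.1
```

```bash
python3 - <<'E'
from h import *
fingers()
E
```

```text
t 5.58 H [-26.  72.] P [-110.6   26.8] z 44.3 yc [0.923 0.385 0.   ] F [-3.4 -0.5 13.7]
```

The flap is flat (13.7 N downward, tip at z = 44.3). Now I compute the push path: H stays on the pad while P pushes.

```bash
python3 - <<'E'
from h import *
from scipy.interpolate import interp1d
N=40
xp=np.linspace(-110.6,-5.5,N+1); xh=np.interp(xp,[-110.6,-95,0],[-26,-29,-29])
yp=np.interp(xp,[-110.6,-97,-60,-5],[26.8,12,6,5]); yh=yp+np.sqrt(95.9**2-(xh-xp)**2)
T=np.array([wor((a+b)/2,(c+d)/2) for a,b,c,d in zip(xp,xh,yp,yh)]);al=np.degrees(np.arctan2(yh-yp,xh-xp))
for i in range(0,N,4): print(i,"xp",xp[i].round(1),"H",xh[i].round(1),yh[i].round(1),"ang",al[i].round(1),"row d",((T[i+4]-T[i])/4).round(2),"turn",((al[i+4]-al[i])/4).round(2))
print(yh[-1],al[-1])
E
```

```text
0 xp -110.6 H -26.0 72.0 ang 28.1 row d [ 1.   -0.69] turn 3.3
4 xp -100.1 H -28.0 78.6 ang 41.3 row d [1.21 0.13] turn 2.39
8 xp -89.6 H -29.0 85.1 ang 50.8 row d [1.36 0.38] turn 1.93
12 xp -79.1 H -29.0 90.9 ang 58.5 row d [1.33 0.14] turn 1.78
16 xp -68.6 H -29.0 94.7 ang 65.6 row d [1.32 0.02] turn 1.68
20 xp -58.0 H -29.0 97.4 ang 72.4 row d [1.34 0.16] turn 1.62
24 xp -47.5 H -29.0 99.9 ang 78.9 row d [1.32 0.01] turn 1.59
28 xp -37.0 H -29.0 101.1 ang 85.2 row d [ 1.31 -0.13] turn 1.57
32 xp -26.5 H -29.0 101.3 ang 91.5 row d [ 1.29 -0.28] turn 1.58
36 xp -16.0 H -29.0 100.2 ang 97.8 row d [ 1.28 -0.43] turn 1.6
97.98521687699733 104.18460679991058
```

Request:
servo_tool(
  steps=[
    [[0.001,-0.0007,0],[0,0,3.3],1],
    [[0.001,-0.0007,0],[0,0,3.3],1],
    [[0.001,-0.0007,0],[0,0,3.3],1],
    [[0.001,-0.0007,0],[0,0,3.3],1],
    [[0.0012,0.0001,0],[0,0,2.4],1],
    [[0.0012,0.0001,0],[0,0,2.4],1],
    [[0.0012,0.0001,0],[0,0,2.4],1],
    [[0.0012,0.0001,0],[0,0,2.4],1],
  ],
)

```text
t: 6.25
ee_pos: [556.2, 51.5, 44.2]
orientation: [1.188, 2.906, 0.001]
ft_force: [-0.6, -2.7, 9.9]
width: 88.1
grasp_force: 5.2
```

Request:
servo_tool(
  steps=[
    [[0.0014,0.0004,0],[0,0,1.9],1],
    [[0.0014,0.0004,0],[0,0,1.9],1],
    [[0.0014,0.0004,0],[0,0,1.9],1],
    [[0.0014,0.0004,0],[0,0,1.9],1],
    [[0.0013,0.0001,0],[0,0,1.8],1],
    [[0.0013,0.0001,0],[0,0,1.8],1],
    [[0.0013,0.0001,0],[0,0,1.8],1],
    [[0.0013,0.0001,0],[0,0,1.8],1],
  ],
)

```text
t: 6.92
ee_pos: [566.8, 53.5, 44.2]
orientation: [0.805, 3.035, 0.0]
ft_force: [-0.7, -2.5, 9.9]
width: 88.1
grasp_force: 5.4
```

```bash
python3 - <<'E'
from h import *
fingers();d=get("scene");cv2.imwrite("pics/s3.png",cv2.resize(d["color"][60:270,180:380],None,fx=2.8,fy=2.8,interpolation=cv2.INTER_CUBIC))
E
```

```text
t 6.92 H [-28.   94.5] P [-67.5   6.9] z 44.2 yc [0.496 0.868 0.001] F [-0.7 -2.5  9.9]
```

View pics/s3.png

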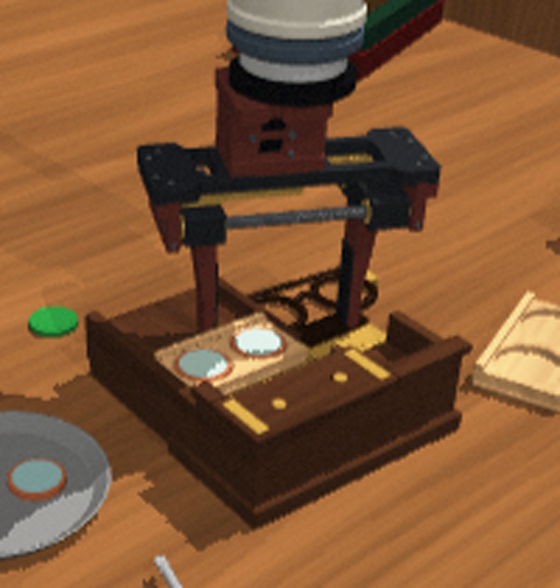

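The flap lies flat under finger H (crop 350,320). Finger P (crop 205,325) is pushing the tray onto the flap, with both lenses in place. I continue.

Request:
servo_tool(
  steps=[
    [[0.0013,0,0],[0,0,1.7],1],
    [[0.0013,0,0],[0,0,1.7],1],
    [[0.0013,0,0],[0,0,1.7],1],
    [[0.0013,0,0],[0,0,1.7],1],
    [[0.0013,0.0001,0],[0,0,1.6],1],
    [[0.0013,0.0001,0],[0,0,1.6],1],
    [[0.0013,0.0001,0],[0,0,1.6],1],
    [[0.0013,0.0001,0],[0,0,1.6],1],
  ],
)

```text
t: 7.63
ee_pos: [577.1, 54.0, 44.2]
orientation: [0.451, 3.108, 0.0]
ft_force: [-0.4, -2.5, 11.0]
width: 87.6
grasp_force: 5.3
```

Request:
servo_tool(
  steps=[
    [[0.0013,0,0],[0,0,1.6],1],
    [[0.0013,0,0],[0,0,1.6],1],
    [[0.0013,0,0],[0,0,1.6],1],
    [[0.0013,0,0],[0,0,1.6],1],
    [[0.0013,-0.0001,0],[0,0,1.6],1],
    [[0.0013,-0.0001,0],[0,0,1.6],1],
    [[0.0013,-0.0001,0],[0,0,1.6],1],
    [[0.0013,-0.0001,0],[0,0,1.6],1],
  ],
)

```text
t: 8.3
ee_pos: [587.5, 53.9, 44.2]
orientation: [0.102, 3.139, 0.001]
ft_force: [-0.3, -1.2, 10.2]
width: 87.9
grasp_force: 5.2
```

```bash
python3 - <<'E'
from h import *
fingers()
E
```

```text
t 8.3 H [-28.6 101. ] P [-25.7   5.1] z 44.2 yc [0.065 0.998 0.   ] F [-0.3 -1.2 10.2]
```

Request:
servo_tool(
  steps=[
    [[0.0013,-0.0003,0],[0,0,1.6],1],
    [[0.0013,-0.0003,0],[0,0,1.6],1],
    [[0.0013,-0.0003,0],[0,0,1.6],1],
    [[0.0013,-0.0003,0],[0,0,1.6],1],
    [[0.0013,-0.0004,0],[0,0,1.6],1],
    [[0.0013,-0.0004,0],[0,0,1.6],1],
    [[0.0013,-0.0004,0],[0,0,1.6],1],
    [[0,0,0],[0,0,0],1],
  ],
)

```text
t: 8.97
ee_pos: [595.6, 51.8, 44.2]
orientation: [0.203, -3.134, -0.002]
ft_force: [-3.5, 1.0, 13.4]
width: 87.5
grasp_force: 8.0
```

```bash
python3 - <<'E'
from h import *
fingers();d=get("scene");cv2.imwrite("pics/s4.png",cv2.resize(d["color"][100:260,200:360],None,fx=3.7,fy=3.7,interpolation=cv2.INTER_CUBIC))
L=loc(d["P"]);z=d["P"][...,2];c=d["color"].astype(int)
m=(c[...,2]>170)&(c[...,1]>140)&(c[...,0]>90)&(c[...,0]<190)&(z>44)&(z<58)&(abs(L[...,1])<46)&(L[...,0]>-40)&(L[...,0]<55)
q=L[m];print(m.sum(),np.percentile(q[:,0],[1,10,50,90,99]).round(1))
E
```

```text
t 8.97 H [-29.6  98.3] P [-8.3  5.2] z 44.2 yc [-0.129  0.992  0.001] F [-3.5  1.  13.4]
10 [1.4 1.9 3.8 4.9 4.9]
```

View pics/s4.png

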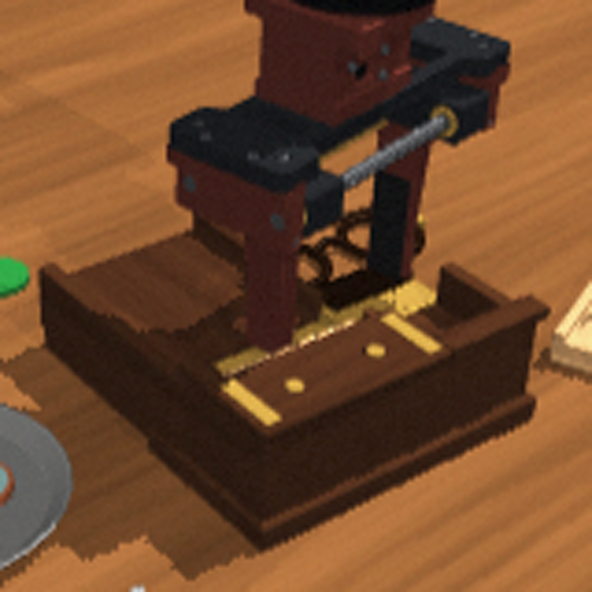

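The tray is in the bay under the roof with finger P (crop 270,340) at its tail, and the flap is still flat. I push a little further until the force shows the back wall.

Request:
servo_tool(
  steps=[
    [[0.0008,-0.0001,0],[0,0,0.3],1],
    [[0.0008,-0.0001,0],[0,0,0.3],1],
    [[0.0005,0,0],[0,0,0.2],1],
    [[0,0,0],[0,0,0],1],
    [[0,0,0],[0,0,0],1],
    [[0,0,0],[0,0,0],1],
    [[0,0,0],[0,0,0],1],
    [[0,0,0],[0,0,0],1],
  ],
)

```text
t: 9.68
ee_pos: [595.3, 51.7, 44.1]
orientation: [0.22, -3.129, -0.002]
ft_force: [-10.3, 1.8, 19.2]
width: 87.9
grasp_force: 13.5
```

```bash
python3 - <<'E'
from h import *
fingers()
E
```

```text
t 9.68 H [-30.4  98.2] P [-8.  5.] z 44.1 yc [-0.14   0.99   0.002] F [-10.3   1.8  19.2]
```

The TCP is blocked at -10 N, so the tray is home. With H still holding the flap flat, I swing P back clear of the flap and then lift straight up.

Request:
servo_tool(
  steps=[
    [[-0.0021,0.0001,0],[0,0,-2.5],1],
    [[-0.0021,0.0001,0],[0,0,-2.5],1],
    [[-0.0021,0.0001,0],[0,0,-2.5],1],
    [[-0.0021,0.0001,0],[0,0,-2.5],1],
    [[-0.0021,0.0001,0],[0,0,-2.5],1],
    [[-0.0021,0.0001,0],[0,0,-2.5],1],
    [[-0.0021,0.0001,0],[0,0,-2.5],1],
    [[-0.0021,0.0001,0],[0,0,-2.5],1],
  ],
)

```text
t: 10.35
ee_pos: [582.0, 52.2, 44.3]
orientation: [0.326, 3.123, 0.001]
ft_force: [0.2, -0.2, 9.7]
width: 87.7
grasp_force: 4.6
```

```bash
python3 - <<'E'
from h import *
fingers();d=get("top");cv2.imwrite("pics/t5.png",cv2.resize(d["color"][150:285,140:290],None,fx=4.4,fy=4.4,interpolation=cv2.INTER_CUBIC))
for n in("scene",):
    d=get(n);cv2.imwrite("pics/s5.png",cv2.resize(d["color"][100:260,200:360],None,fx=3.7,fy=3.7,interpolation=cv2.INTER_CUBIC))
E
```

```text
t 10.35 H [-27.1  98.4] P [-37.9   3.3] z 44.3 yc [0.207 0.978 0.001] F [ 0.2 -0.2  9.7]
```

View pics/s5.png

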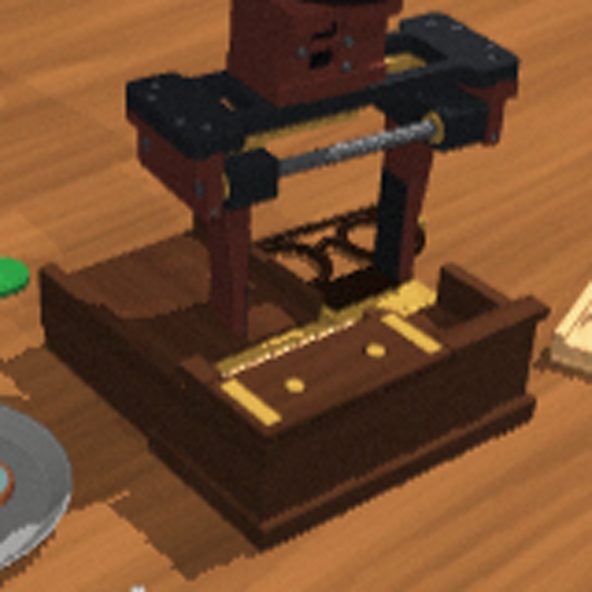

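Finger P (crop 235,325) is behind the flat flap and clear of it. The tail board shows parallel to the roof edge at (290,345). I lift off.

Request:
servo_tool(
  steps=[
    [[-0.001,0,0.015],[0,0,0],1],
    [[-0.001,0,0.02],[0,0,0],1],
    [[0,0,0.02],[0,0,0],1],
    [[0,0,0.02],[0,0,0],1],
    [[0,0,0.02],[0,0,0],1],
    [[0,0,0.02],[0,0,0],1],
    [[0,0,0.02],[0,0,0],1],
    [[0,0,0.02],[0,0,0],1],
  ],
)

```text
t: 11.12
ee_pos: [578.3, 51.9, 198.7]
orientation: [-0.322, -3.123, 0.001]
ft_force: [0.5, 0.0, 0.6]
width: 88.1
grasp_force: 0.0
```

```bash
python3 - <<'E'
from h import *
fingers();d=get("scene");cv2.imwrite("pics/s6.png",cv2.resize(d["color"][60:270,180:380],None,fx=2.8,fy=2.8,interpolation=cv2.INTER_CUBIC))
L=loc(d["P"]);z=d["P"][...,2];c=d["color"];H,S,V=cv2.split(cv2.cvtColor(c,cv2.COLOR_BGR2HSV))
m=(z>71)&(z<85)&(abs(L[...,0])<45)&(L[...,1]>50)&(L[...,1]<112);print("tab",m.sum(),np.percentile(L[m][:,0],[1,50,99]).round(1) if m.sum() else 0)
E
```

```text
t 11.12 H [-30.9  97.9] P [-41.5   2.5] z 198.7 yc [ 0.204  0.979 -0.001] F [0.5 0.  0.6]
tab 145 [-3.5  3.4  7.1]
```

View pics/s6.png

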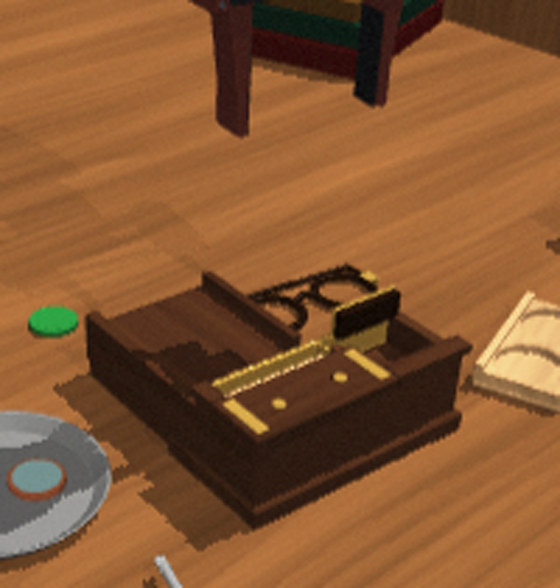

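The flap is shut again (tab upright at crop 365,315, x≈0–6), with the tray behind it and the bystanders undisturbed. As a last check I move the arm aside and measure the tail from the top camera.

Request:
servo_tool(
  steps=[
    [[0,-0.035,0.005],[0,0,0],1],
    [[0,-0.035,0.005],[0,0,0],1],
    [[0,-0.035,0.005],[0,0,0],1],
    [[0,-0.035,0.005],[0,0,0],1],
    [[0,-0.035,0.005],[0,0,0],1],
    [[0,-0.035,0.005],[0,0,0],1],
    [[0,-0.035,0.005],[0,0,0],1],
    [[0,0,0],[0,0,0],1],
  ],
)

```text
t: 11.83
ee_pos: [579.1, -198.4, 233.5]
orientation: [0.328, 3.123, -0.003]
ft_force: [0.5, 1.5, -0.3]
width: 87.7
grasp_force: 0.0
```

```bash
python3 - <<'E'
from h import *
d=get("top");cv2.imwrite("pics/t7.png",cv2.resize(d["color"][160:250,165:285],None,fx=6,fy=6,interpolation=cv2.INTER_CUBIC))
L=loc(d["P"]);z=d["P"][...,2]
for y in(-32,-15,0,15,32):
    m=(abs(L[...,1]-y)<6)&(L[...,0]>-6)&(L[...,0]<22);o=np.argsort(L[m][:,0]);print(y,[(int(round(a)),int(round(b))) for a,b in zip(L[m][o,0],z[m][o])][::4])
E
```

```text
-32 [(-6, 12), (-5, 59), (-4, 56), (-4, 12), (-4, 38), (-4, 11), (-3, 44), (-3, 60), (-3, 16), (-3, 57), (-2, 57), (-1, 12), (-1, 16), (1, 13), (3, 52), (4, 49), (4, 53), (5, 52), (6, 54), (9, 49), (10, 48), (12, 48), (14, 48), (14, 48), (16, 49), (17, 50), (18, 48), (19, 63), (20, 64), (20, 46), (21, 68), (21, 66), (21, 49), (22, 46)]
-15 [(-5, 14), (-4, 12), (-4, 61), (-3, 61), (-3, 15), (-3, 48), (-3, 50), (-3, 57), (-2, 47), (-1, 15), (-1, 15), (0, 55), (0, 19), (4, 45), (4, 46), (4, 51), (5, 55), (6, 53), (8, 50), (11, 50), (12, 48), (13, 48), (14, 50), (16, 48), (17, 49), (19, 49), (19, 49), (20, 67), (20, 67), (21, 50), (21, 48), (22, 66)]
0 [(-6, 15), (-6, 14), (-4, 14), (-4, 14), (-4, 57), (-3, 39), (-3, 12), (-3, 44), (-2, 15), (-2, 58), (-1, 12), (0, 57), (0, 14), (3, 45), (4, 50), (4, 42), (4, 54), (5, 52), (7, 53), (7, 53), (10, 49), (12, 49), (13, 47), (14, 47), (16, 49), (17, 45), (18, 47), (20, 66), (20, 63), (20, 48), (21, 66), (22, 66)]
15 [(-5, 16), (-4, 13), (-4, 38), (-3, 59), (-3, 50), (-3, 15), (-2, 58), (-2, 39), (-2, 10), (-1, 58), (-1, 59), (0, 13), (1, 16), (4, 47), (4, 52), (5, 45), (6, 52), (7, 52), (8, 52), (10, 47), (11, 47), (13, 49), (14, 48), (15, 48), (16, 48), (17, 50), (19, 49), (20, 47), (20, 62), (21, 49), (21, 48), (22, 67)]
32 [(-6, 14), (-5, 14), (-4, 16), (-3, 59), (-3, 14), (-3, 48), (-3, 39), (-3, 45), (-2, 15), (-2, 16), (-1, 15), (-1, 11), (1, 14), (3, 53), (4, 44), (4, 52), (5, 55), (6, 52), (7, 53), (8, 52), (11, 49), (11, 45), (13, 46), (14, 50), (15, 47), (17, 48), (17, 48), (19, 49), (20, 50), (20, 63), (21, 48), (21, 66), (22, 66)]
```

View pics/t7.png

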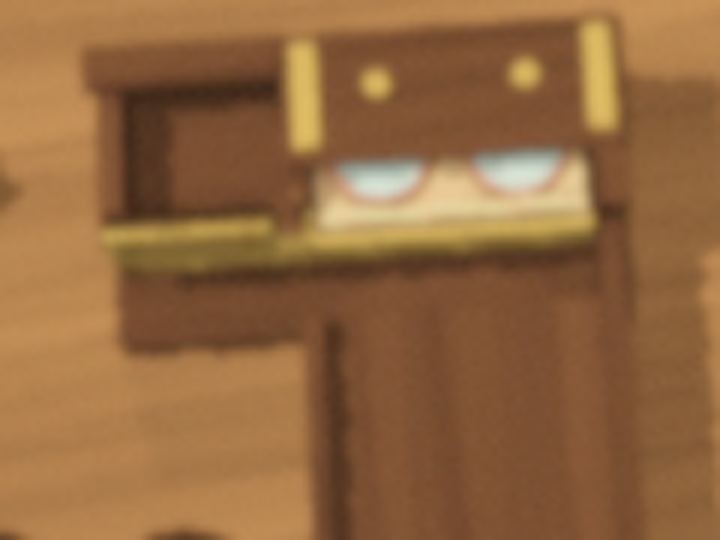

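The tail is square at x≈4 across its whole width, both lenses sit in their pockets (crop 380,175 and 518,168), and the flap is shut. I hand in the job.

```bash
python3 -c "
from workcell import close_job;print(close_job())"
```

```text
the job is handed in; nothing more can be done
None
```

The tray is fully home with both lenses in their pockets, the flap has sprung shut behind it, the bystanders were not touched, and the job was handed in after about 12 s.

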